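Shut and fasten the sprig-mould box

ROBOT

A 6-joint arm with a two-finger parallel gripper is mounted at the origin on the work surface; the furniture and walls round the work are solid. World frame = base frame: x ahead of the robot, y to its left, z up, the work surface at z = 0. Lengths are in m, angles in rad, forces in N, time in s.
With the tool pointing down it reaches from about 0.375 to 0.825 m from the base axis. Payload 5.5 kg.
Tool frame: the origin (TCP) lies midway between the tips of the shut fingers; the grasp point (between the pads) lies 19 mm behind it; z points along the fingers, y is the line along which they close (so a half turn about z gives the same grasp; the last joint's range is limited). The gripper opens to 85 mm and grips with 20 to 120 N. Pads are 22 mm wide; open, the fingers measure 114 mm over their backs; the gripper's body (76 mm by 85 mm) begins 54 mm behind the grasp point. The pads swing forward as they close: fully open they stand 13 mm farther back than shut.
Start: joints at [-1.333, 0.314, -0.047, 1.21, 0, 1.571], TCP at [0.141, -0.583, 0.231] pointing down, gripper open.
Joint ranges: [-2.67, 2.67], [-0.69, 1.73], [-1.03, 1.25], [-2.08, 2.16], [-1.42, 1.45], [-3.14, 3.14]. Speed limits (rad/s): [2.39, 2.39, 3.01, 3.14, 3.14, 3.14].

INTERFACE

Orientations are given as a rotation vector (axis times angle).
In Python, from workcell import arm gives the robot as it stands. Calls block until the motion is done:
- arm.move_pose(position, orientation): joint-space move of the TCP to a pose.
- arm.movel(position, rotation=None, velocity=0.15, f_stop=None): straight line of the TCP; rotation=None keeps the orientation; velocity is the mean speed in m/s. With f_stop (N) it stops when the force on the tool has changed by that much, and returns True; else False.
- arm.move_j(angles): joint-space move.
- arm.move_gripper(opening): finger opening in m; the grip force is fixed at half the most; returns when the fingers have stopped.
- arm.dwell(seconds).
- arm.solve_ik(position, orientation): joint angles nearest the present ones, or None.
- arm.get_obs(): the state.
- arm.read_camera(name): name is "scene" or "side" or "wrist"; returns a dict with "frame" (400x640x3 uint8, blue, green, red), "range_z" (400x640 float32, m along the optical axis (not along the pixel's ray), 0 where there is no reading), "camera_matrix" (3x3 intrinsics, pixels), "R" (3x3) and "t" (3): a world point X has camera coordinates R X + t. Camera axes: x right, y down, z forward; pixel columns grow to the right and rows downward; lengths in m; the calibration is good to about 2 mm. A picture is of the moment at which its call begins.
A pose or a line that the arm cannot do raises arm.IKError and nothing moves.
- arm.close_job(): hands the job in; it is judged then, once.
The state is a dict: "time_s": time; "joint_pos": joint angles; "dq": joint speeds; "effort": joint torques, N m; "position": TCP position; "ee_rot": TCP orientation; "wrist_force": force on the tool from outside, world axes, zero at the start; "ft_torque": the same for the moment, N m; "opening": finger opening in m; "finger_force": force on a finger pad.
Only numpy, scipy, OpenCV 4.12 (cv2) and the standard library are available. Lean on these libraries where they do the work, as an engineer would, in place of code of your own. Each camera call takes 0.05 s, during which the arm holds its last target. There are 200 camera calls.

TASK

Put the wooden mould box away: with the fingertips gently push its sliding lid fully shut, then push the red turn-button round as far as it goes, so that it lies across behind the end of the lid. Only push, never grip or lift anything, and leave the two plaster moulds in the box and the stamp, the jar and the cup beside it where they are.

Things in the scene. Friction and masses are not known exactly. Their poses are not given: they have to be found in the camera images.
- sprig_box: Light wooden box, open on top, fixed to the table; 120 mm across (its x), 170 mm long (its y), walls 8 mm thick and 56 mm high; two grooved runners on the long sides (top 72 mm above the table) carry the lid. Origin under the centre of the box, on the table; z up. The lid slides along the box's y: it opens toward -y (past the -y end of the box) and shuts toward +y. A wooden block (28 x 26 mm, top at 56 mm) on the -x, -y corner carries the turn-button.
- box_lid (a joint): How far the sliding lid is open, in m: 0 is fully shut against its stop, it starts 0.05 to 0.11 open, at most 0.12. About 2 N of friction; it stays where it is left. The lid is a brown board 102 mm wide, 157 mm long, 8 mm thick (58 to 66 mm above the table); along its trailing -y end runs a dark batten 86 mm long, 12 mm wide, 14 mm high (top 80 mm above the table), flush with the end.
- lid_end (a point): Middle of the lid's upright -y end face (board and batten together, 58 to 80 mm above the table), 69 mm above the table; moves with the lid. Its axes are the box's. When the lid is shut it lies at x = 0, y = -80 mm in the box's frame.
- turn_button (a joint): Angle of the red turn-button in rad, counter-clockwise from above: at 0 it points straight out along the box's -y, below 0 it leans away from the lid (toward the box's -x); at 1.6, its stop, it lies along the box's +x, across behind the shut lid's end, with about 5 mm between them. Range -0.8 to 1.6; starts between -0.6 and 0. Needs about 1 N at the tip; it stays where it is left.
- button_pivot (a point): Screw on which the turn-button turns (axis upright), at x = -66, y = -93 mm in the box's frame, 65 mm above the table, which is the middle of the button's height.
- button_tip (a point): Outermost point of the turn-button's round free end, 56 mm from the pivot, 65 mm above the table. The button is a red wooden bar 16 mm wide and 16 mm thick (57 to 73 mm above the table); its long axis runs from the pivot to this point.
- sprig_mould_0: White plaster sprig mould 62 x 51 x 24 mm lying in the box (top 32 mm above the table); origin under its centre.
- sprig_mould_1: A second such mould in the box, nearer the box's -y end; origin under its centre.
- stamp: Turned wooden stamp 26 x 26 x 67 mm standing upright on the robot's side of the open lid; origin under its centre.
- underglaze: Small jar with blue body and white screw cap, 47 mm across, 60 mm high, standing past the +y end of the box; origin under its centre.
- oct_cup: Pale clay octagonal cup with handle, 87 x 124 x 86 mm, standing to the robot's left of the box; origin under its centre.

How it is judged:
By the outcome, as a careful person would: the job done as asked, in the order asked, and still so for the second after the job is handed in, with the robot touching nothing.
It also fails if it takes over 48 s, if anything falls off the work surface, if the arm or the gripper's body presses on something with over 40 N, if the wrist force passes 120 N, or if a joint passes its speed limit or range.

## Working session

There is one attempt and no reset: what is moved stays moved. The work goes in short steps, each a Python script; the robot and the scene stay as the last script left them, time stands still between calls to the robot, and variables do not carry over. Pictures are saved under pics/ and viewed, at most 10 in all, crops included, and the job is handed in when it is done.

```bash
mkdir -p pics; cat > h.py <<'E'
import numpy as np, cv2
from workcell import arm
def snap(n):
    c=arm.read_camera(n); return c
def px(c,u,v,z=None):
    K,R,t=np.array(c["camera_matrix"]),np.array(c["R"]),np.array(c["t"])
    d=np.linalg.solve(K,[u,v,1.])
    if z is None:
        r=c["range_z"][int(v)-1:int(v)+2,int(u)-1:int(u)+2]; r=r[r>0]
        return R.T@(d*np.median(r)-t)
    o=-R.T@t; w=R.T@d
    return o+w*(z-o[2])/w[2]
E
python3 - <<'E'
from h import *
import pickle
for n in("scene","side"):
    c=snap(n); pickle.dump(c,open(n+".pkl","wb")); cv2.imwrite(f"pics/{n}0.png",c["frame"]); print(n,-np.array(c["R"]).T@c["t"])
print(arm.get_obs())
E
```

```text
scene [-0.28310709  0.66909231  0.61074555]
side [0.0477367  0.59515691 0.71394626]
{'time_s': 0.1, 'joint_pos': array([-1.33303531e+00,  3.14132807e-01, -4.79925749e-02,  1.21020260e+00,
        9.91170376e-06,  1.57080523e+00]), 'dq': array([-0.00150087, -0.00097366,  0.00205949, -0.0011534 , -0.0024216 ,
        0.00047555]), 'effort': array([ 1.66372822e-03, -5.40769136e+01,  3.40540266e+01,  1.11973268e-02,
        2.84420184e-05, -1.18243224e-05]), 'position': array([ 0.14119508, -0.58260639,  0.23052836]), 'ee_rot': array([-3.11790976e+00, -3.72400661e-01,  2.69764494e-04]), 'wrist_force': array([ 0.14651255, -0.71740303, -0.40447586]), 'ft_torque': array([-0.05193845, -0.01245771,  0.04500448]), 'finger_force': 0.0, 'opening': 0.08548748132354317}
```

View pics/scene0.png

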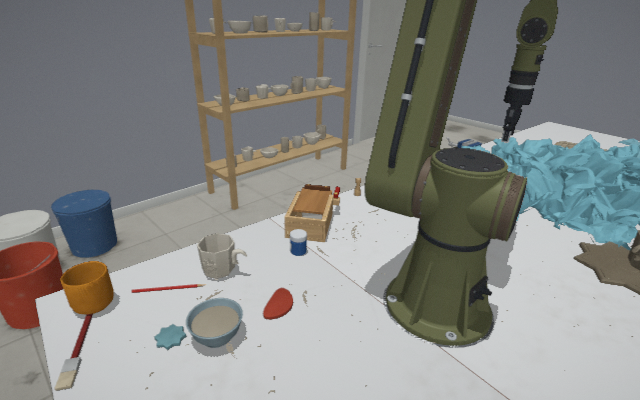

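View pics/side0.png

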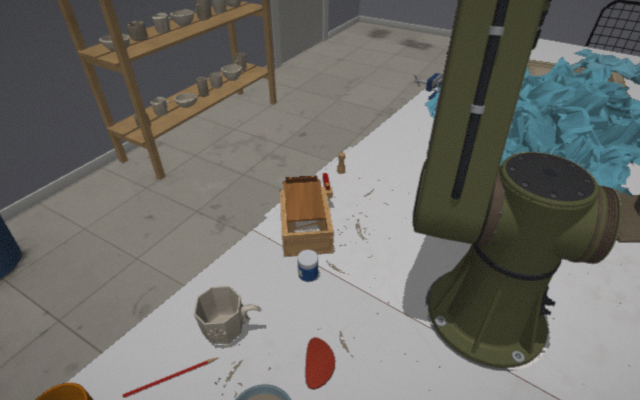

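The box is at about (310,215) in the side view, with the lid open on the far side. The jar is at (308,265), the stamp at (341,163) and the button at (327,185). I'll enlarge the side view around the box.

```bash
python3 - <<'E'
from h import *
import pickle
c=pickle.load(open("side.pkl","rb"))
f=c["frame"][145:290,255:375]; cv2.imwrite("pics/side1.png",cv2.resize(f,None,fx=4,fy=4,interpolation=cv2.INTER_CUBIC))
E
```

```text
(no output)
```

View pics/side1.png

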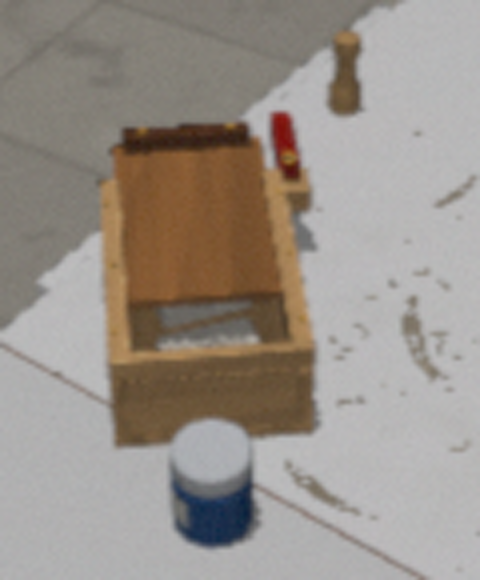

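The crop shows the batten's far top edge at crop (125,128)–(248,125). The screw is at (289,158) and the button tip at (281,113). The box's front bottom corners are at (117,443) and (313,432).

```bash
python3 - <<'E'
from h import *
import pickle
np.set_printoptions(precision=4,suppress=True)
c=pickle.load(open("side.pkl","rb"))
def q(n,u,v,z=None): print(n,px(c,255+u/4,145+v/4,z),px(c,255+u/4,145+v/4))
q("botL",117,443,0);q("botR",313,432,0);q("topL",108,360,.056);q("topR",312,345,.056)
q("topL72",108,360,.072);q("topR72",312,345,.072)
q("batL",125,128,.08);q("batR",248,125,.08);q("lidnearL",132,305,.066);q("lidnearR",283,298,.066)
q("screw",289,158,.075);q("tip",281,113,.073);q("stamp",345,105,0.01);q("blockR",309,180,.056)
E
```

```text
botL [0.4499 0.082  0.    ] [0.4482 0.0843 0.0032]
botR [0.3533 0.0137 0.    ] [ 0.3539  0.0126 -0.0013]
topL [0.4599 0.0715 0.056 ] [0.4519 0.0817 0.0688]
topR [ 0.3637 -0.0008  0.056 ] [ 0.3907 -0.0517 -0.0001]
topL72 [0.4499 0.0842 0.072 ] [0.4519 0.0817 0.0688]
topR72 [0.356  0.0136 0.072 ] [ 0.3907 -0.0517 -0.0001]
batL [ 0.561  -0.0956  0.08  ] [ 0.5625 -0.0976  0.0782]
batR [ 0.4921 -0.1408  0.08  ] [ 0.5499 -0.2366 -0.0025]
lidnearL [0.468  0.0338 0.066 ] [0.4722 0.0283 0.0596]
lidnearR [ 0.3936 -0.018   0.066 ] [ 0.3979 -0.0256  0.058 ]
screw [ 0.4536 -0.1292  0.075 ] [ 0.456  -0.1334  0.0713]
tip [ 0.4848 -0.1724  0.073 ] [ 0.4863 -0.175   0.0708]
stamp [ 0.4913 -0.2817  0.01  ] [ 0.4927 -0.2843  0.0079]
blockR [ 0.4423 -0.1368  0.056 ] [ 0.4753 -0.1981  0.0009]
```

Depth and sizes put the box yaw at about 35°, with its centre near (0.450,-0.022). The lid is open about 45–50 mm and the button is near 0. I'll refine this from the wrist camera above the box.

```bash
cat >> h.py <<'E'
from scipy.spatial.transform import Rotation as Ro
def rv(a):  # tool down, tool y along heading a
    y=np.array([np.cos(a),np.sin(a),0]); z=np.array([0,0,-1.]); x=np.cross(y,z)
    return Ro.from_matrix(np.c_[x,y,z]).as_rotvec()
E
python3 - <<'E'
from h import *
import pickle
arm.move_gripper(0)
a=np.radians(35)
p=[.50,-.13,.30]
for b in(a,a+np.pi): print(arm.solve_ik(p,rv(b)))
b=min((a,a+np.pi),key=lambda b:abs((lambda q:9 if q is None else q[5])(arm.solve_ik(p,rv(b)))))
print(b)
arm.move_pose(p,rv(b))
c=snap("wrist"); pickle.dump(c,open("w1.pkl","wb")); cv2.imwrite("pics/w1.png",c["frame"])
o=arm.get_obs();print(o["time_s"],o["position"],o["opening"],-np.array(c["R"]).T@c["t"])
E
```

```text
[-0.25436806  0.13635855 -0.11558334  1.31885444  0.          0.70556303]
[-0.25436806  0.13635855 -0.11558334  1.31885444  0.         -2.43602962]
0.6108652381980153
3.0083 [ 0.49980548 -0.13082546  0.29981425] -0.0004339111396223684 [ 0.45322287 -0.06282011  0.44229577]
```

View pics/w1.png

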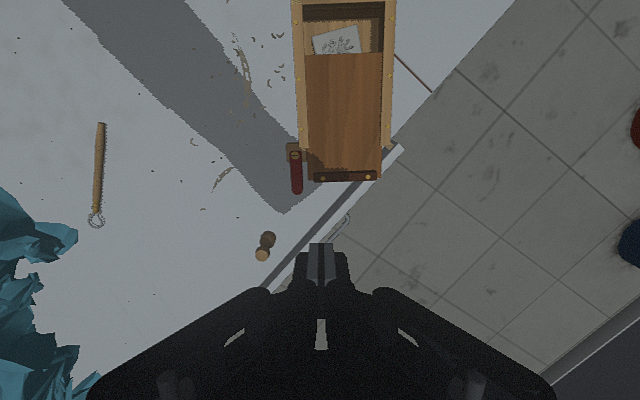

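The wrist view shows the lid's end at about (313..381,181), the button from the screw (294,154) to the tip (297,194), and the stamp at (265,245). I'll enlarge that area.

```bash
python3 - <<'E'
from h import *
import pickle
c=pickle.load(open("w1.pkl","rb"))
f=c["frame"][60:210,270:420]; cv2.imwrite("pics/w1c.png",cv2.resize(f,None,fx=4,fy=4,interpolation=cv2.INTER_CUBIC))
E
```

```text
(no output)
```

View pics/w1c.png

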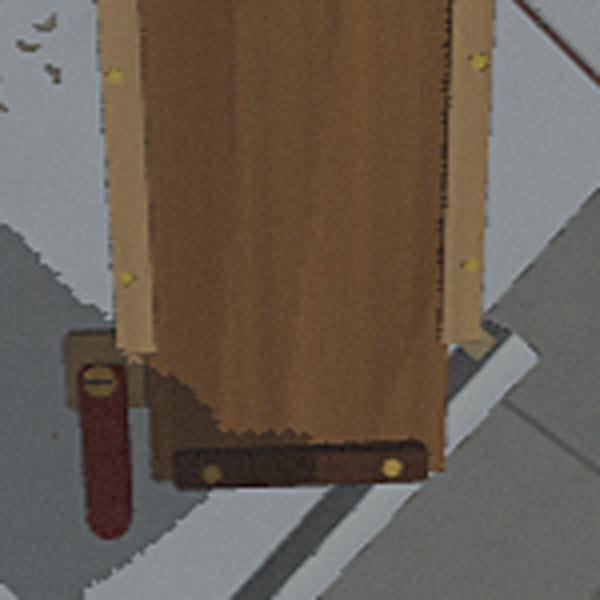

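In the crop, the runner ends are at (118,352)/(153,353) on the left and (446,344)/(482,342) on the right. The screw is at (100,381), the tip at (110,540), and the batten's outer edge runs (175,487)–(426,481).

```bash
python3 - <<'E'
from h import *
import pickle
np.set_printoptions(precision=4,suppress=True)
c=pickle.load(open("w1.pkl","rb"))
def q(n,u,v,z):
    p=px(c,270+u/4,60+v/4,z); print(n,p,px(c,270+u/4,60+v/4)); return p
rl=q("rl",118,352,.072);rr=q("rr",482,342,.072)
l2=q("rl2",100,40,.072);r2=q("rr2",492,30,.072)
s=q("screw",100,381,.075);t=q("tip",110,540,.073)
bl=q("bl",175,487,.08);br=q("br",426,481,.08)
for a,b in((rl,rr),(bl,br),(rl,l2),(rr,r2),(s,t)):
    d=(b-a)[:2]; print(np.hypot(*d),np.degrees(np.arctan2(d[1],d[0])))
th=np.radians(35)
X=np.array([np.cos(th),np.sin(th)]);Y=np.array([-X[1],X[0]])
for n,p in dict(mid=(rl+rr)/2,s=s,t=t,bat=(bl+br)/2).items(): d=p[:2]-s[:2]; print(n,d@X-.066,d@Y-.093)
E
```

```text
rl [ 0.4604 -0.1221  0.072 ] [ 0.4607 -0.1247  0.0562]
rr [ 0.557  -0.0509  0.072 ] [ 0.5867 -0.0474 -0.0342]
rl2 [ 0.4042 -0.0469  0.072 ] [ 0.404  -0.0469  0.0708]
rr2 [0.4999 0.0232 0.072 ] [0.5089 0.0397 0.0006]
screw [ 0.4607 -0.133   0.075 ] [ 0.4607 -0.1329  0.0755]
tip [ 0.4939 -0.1778  0.073 ] [ 0.5019 -0.2004  0.0003]
bl [ 0.5008 -0.1475  0.08  ] [ 0.5012 -0.1482  0.0771]
br [ 0.5688 -0.0976  0.08  ] [ 0.8241 -0.1745 -0.7207]
0.12001570859191475 36.42357931780098
0.08428598081393301 36.27440496742105
0.09391532270058435 126.7817297681313
0.0934651248150538 127.63679186437264
0.055778550569106446 -53.448343604652564
mid -3.5146976070654645e-05 -0.08244157776971682
s -0.066 -0.093
t -0.06448961709699529 -0.1487580975919792
bat 0.0006626052507911762 -0.12695053130999395
```

```bash
cat >> h.py <<'E'
TH=np.radians(36.7); X=np.array([np.cos(TH),np.sin(TH)]);Y=np.array([-X[1],X[0]])
P=np.array([.4607,-.133]); O=P+.066*X+.093*Y
def W(x,y,z): return [*(O+x*X+y*Y),z]
def B(p): d=np.array(p)[:2]-O; return d@X,d@Y
E
python3 - <<'E'
from h import *
arm.move_pose(W(0,-.172,.16),rv(TH))
arm.movel(W(0,-.172,.063),velocity=.1)
f0=arm.get_obs()["wrist_force"]
r=arm.movel(W(0,-.084,.063),velocity=.03,f_stop=7)
o=arm.get_obs();print(r,B(o["position"]),o["position"][2],o["wrist_force"]-f0,o["time_s"])
E
```

```text
True (np.float64(-0.0002647148241109685), np.float64(-0.08985655926796156)) 0.06295752138437632 [ 2.1492462  -1.06772023  0.091235  ] 7.2333
```

```bash
python3 - <<'E'
from h import *
import pickle
r=arm.movel(W(0,-.080,.063),velocity=.02,f_stop=10)
o=arm.get_obs();print(r,B(o["position"]),o["wrist_force"],o["time_s"])
arm.movel(W(0,-.15,.063),velocity=.12)
arm.movel(W(0,-.15,.20),velocity=.2)
c=snap("wrist"); pickle.dump(c,open("w2.pkl","wb"))
o=arm.get_obs();print(o["time_s"])
f=c["frame"][0:300,200:450]; cv2.imwrite("pics/w2.png",cv2.resize(f,None,fx=2,fy=2))
E
```

```text
True (np.float64(-0.00036910621757854336), np.float64(-0.0899095814027358)) [ 0.20932959 -0.7911299  -0.0713979 ] 7.5083
9.0417
```

View pics/w2.png

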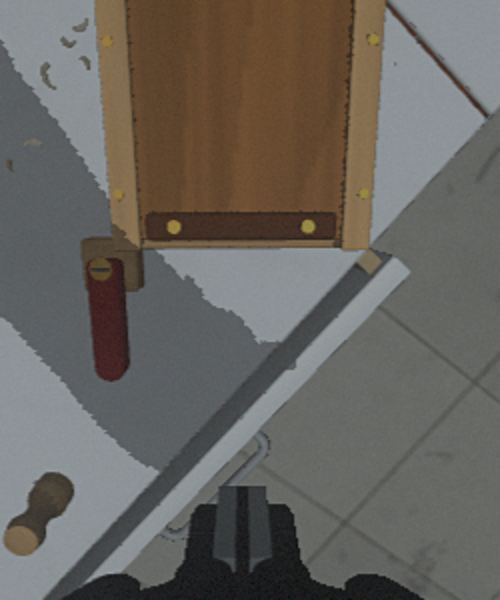

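The lid is shut: both pushes hit the stop at the same place, 10 mm of finger half-depth from -80, and the batten sits just inside the box's end. Nothing else has moved. Next is the button, with the tool turning along with it.

```bash
python3 - <<'E'
from h import *
def pose(a,d,z=.062,r=.040):
    u=np.array([np.sin(a),-np.cos(a)]); n=np.array([np.cos(a),np.sin(a)])  # bar dir, push dir (box frame)
    q=np.array([-.066,-.093])+r*u-d*n
    return W(*q,z),rv(TH-np.pi/2+a)
arm.move_pose(*pose(0,.040,.16))
arm.movel(pose(0,.040)[0],velocity=.1)
D=.0185
p,o=pose(0,D); arm.movel(p,o,velocity=.05,f_stop=8)
for a in np.r_[.2:1.41:.2, 1.5, 1.6, 1.7]:
    p,o=pose(a,D); s=arm.movel(p,o,velocity=.04,f_stop=8)
    ob=arm.get_obs()
    if s or a>1.35: print(round(a,2),s,B(ob["position"]),B(p),ob["wrist_force"],ob["time_s"])
    if s: break
E
```

```text
1.4 False (np.float64(-0.029806689960378645), np.float64(-0.11804914292770623)) (np.float64(-0.029726402944116027), np.float64(-0.11802950572079618)) [0.19163297 0.12708168 1.04569667] 14.6083
1.5 False (np.float64(-0.027476258452931026), np.float64(-0.1143368165982231)) (np.float64(-0.02740883876669027), np.float64(-0.11428314531888317)) [ 0.27208111 -0.96924947  0.09202154] 14.8667
1.6 False (np.float64(-0.02555166980934106), np.float64(-0.11028339652096361)) (np.float64(-0.025476864715765976), np.float64(-0.1103241307642163)) [ 0.32805936 -0.3496008   0.03305642] 15.125
1.7 True (np.float64(-0.02418400252774226), np.float64(-0.10994525188162471)) (np.float64(-0.023949784437434035), np.float64(-0.10619201922154972)) [ 1.56862945 -2.4372385  -0.55296292] 15.3333
```

The tool stopped just past 1.6 rad, as expected for the stop. I'll back off and check.

```bash
python3 - <<'E'
from h import *
import pickle
arm.movel(W(-.024,-.15,.062),velocity=.1)
arm.movel(W(-.024,-.15,.20),velocity=.2)
arm.move_pose(W(0,-.15,.24),rv(TH))
c=snap("wrist"); pickle.dump(c,open("w3.pkl","wb"))
f=c["frame"][0:300,200:450]; cv2.imwrite("pics/w3.png",cv2.resize(f,None,fx=2,fy=2))
print(arm.get_obs()["time_s"])
E
```

```text
17.1
```

View pics/w3.png

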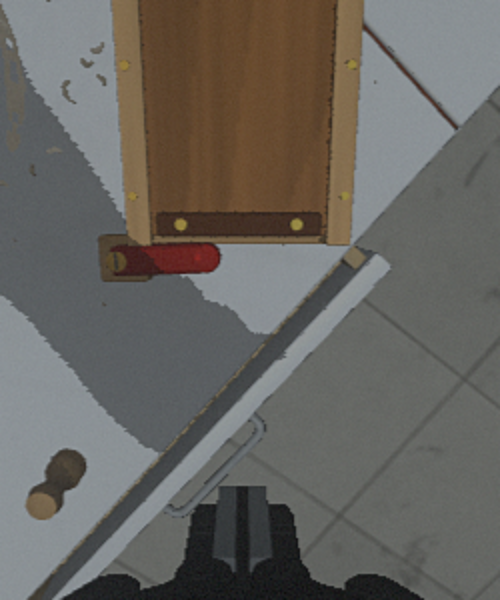

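The button lies across behind the shut lid, from (117,261) to (220,257). The stamp hasn't moved and the gripper is clear.

```bash
python3 -c "
from h import *
print(arm.close_job())"
```

```text
the job is handed in; nothing more can be done
None
```

The lid is fully shut against its stop and the red turn-button is round at its stop behind the lid's end; the last look showed the stamp unmoved, and I handed the job in at about 17 s of the 48 s allowed.

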